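# Stack the spare tote on the tote with the parts

### The job

Of the two small grey totes on the wooden riser one is empty and the other has parts in it. Put the empty tote on top of the one with the parts so that it stacks, turned end for end so that it sits level on the ledges just below the rim instead of nesting down onto the parts. Leave the lower tote where it stands, with the brass adaptor still inside.

Things in the scene. Friction and masses are not known exactly. Their poses are not given: they have to be found in the camera images.
- spare_tote_centre (a point): Centre of the empty tote, 40 mm above its underside. Open grey plastic tote, 116 mm long (x), 66 mm wide (y), 80 mm high, 3 mm walls, 0.2 kg. Its top 32 mm is an upright collar, 66 mm across, to grip across the width from above; below, the walls taper to a bottom 94 x 44 mm. It starts with its +x end pointing roughly the same way as the other tote's: so it would nest, sinking onto the parts.
- spare_tote_end (a point): Middle of the empty tote's rim at its +x end, 58 mm from the centre along x and 40 mm up. The ends of a tote differ: inside, 6 mm below the rim, the +x end has a ledge in each corner and an open channel between them; the -x end has one ledge in the middle and a channel either side.
- filled_tote_centre (a point): Centre of the tote with parts in it (brass adaptor, steel bolt), 40 mm above its underside; the same model and axes as the empty one, about 0.5 kg, loose on the riser, a wooden platform 165 mm above the worktop. A tote turned half a turn (its +x towards this one's -x) rests on this one's ledges, 74 mm above this one, its bottom inside the rim (110 x 60 mm inside) with 8 mm of play all round.
- adaptor_centre (a point): The brass threaded adaptor, 19 x 22 mm and 35 mm high, standing in the filled tote. This point is its centre; it need not be touched. The way from the robot to the totes lies between a tall blue column on the right (x 0.25 to 0.34, y -0.22 to -0.03 m) and an upright guard panel on the left (y 0.26 m).

How it is judged:
At the end, for the whole second after the job is handed in: The empty tote stands stacked on the filled one, turned end for end: 66 to 78.5 mm above it, centres within 15 mm sideways, long axes within 0.2 rad, both level within 0.08 rad; the filled tote is within 40 mm of where it stood, the adaptor still inside it (z of spare_tote_centre in the frame of filled_tote_centre between 0.066 and 0.0785 m and horizontal distance between spare_tote_centre and filled_tote_centre below 0.015 m and angle between the x axis of spare_tote_centre and the x axis of filled_tote_centre, either way round below 0.2 rad and x of spare_tote_end in the frame of filled_tote_centre below -0.045 m and angle between each of spare_tote_centre, filled_tote_centre's own z axis and vertical below 0.08 rad and distance of filled_tote_centre from where it was at the start of the episode below 0.04 m and x of adaptor_centre in the frame of filled_tote_centre between -0.056 and 0.056 m and y of adaptor_centre in the frame of filled_tote_centre between -0.031 and 0.031 m and z of adaptor_centre in the frame of filled_tote_centre below 0.03 m); the robot touches nothing.
It also fails if it takes over 38 s, if anything falls off the work surface, if the arm or the gripper's body presses on something with over 40 N, if the wrist force passes 120 N, or if a joint passes its speed limit or range.

### The arm

A 6-joint arm with a two-finger parallel gripper is mounted at the origin on a cart in front of the work surface, level with it; the furniture and walls round the work are solid. World frame = base frame: x ahead of the robot, y to its left, z up, the work surface at z = 0. Lengths are in m, angles in rad, forces in N, time in s.
With the tool pointing down it reaches from about 0.25 to 0.725 m from the base axis. Payload 4 kg.
Tool frame: the origin (TCP) lies at the very end of the fingers, on their centre line; the grasp point (between the pads) lies 19 mm behind it; z points along the fingers, y is the line along which they close (so a half turn about z gives the same grasp; the last joint's range is limited). The gripper opens to 85 mm and grips with 20 to 120 N. Pads are 22 mm wide; open, the fingers measure 114 mm over their backs; the gripper's body (76 mm by 85 mm) begins 54 mm behind the grasp point. The pads swing forward as they close: fully open they stand 13 mm farther back than shut.
Start: joints at [-1.254, 0.241, 0.005, 1.335, 0, 1.571], TCP at [0.156, -0.475, 0.231] pointing down, gripper open.
Joint ranges: [-2.72, 2.72], [-1.05, 1.87], [-1.09, 1.28], [-1.99, 2.15], [-1.42, 1.44], [-3.14, 3.14]. Speed limits (rad/s): [2.79, 2.79, 3.14, 3.14, 3.14, 3.14].

### API

Orientations are given as a unit quaternion [x, y, z, w].
In Python, from workcell import bot, vision, workorder gives the robot as it stands.
- The arm moves only by the shell command python3 -m creep 'ROWS' [OPENING]. ROWS is JSON, a list of rows, each a list of 2 entries, a list of its own where there are three numbers: the shift along the tool's x, y, z in mm, then the turn, a rotation vector about the tool's x, y, z in rad. In form: [[[dx, dy, dz], [wx, wy, wz]], ...]. A call has 1 to 12 rows; each row shifts and turns the commanded pose from where the row before left it, along the tool's axes as they then stand; what a row does not reach is not made up. A row lasts 1/8 s, in which the tool goes at most 62.5 mm and 10.7 degrees, less where a joint would pass 70% of its speed; a pose out of reach is approached as far as the arm can. A call is refused whole if a number of a shift passes 62.5 or a number of a turn 0.188, either way. A call with a gripper value outside its range is refused whole. OPENING is the finger opening in mm, from 0 to 85.4, set as the call begins (- or left out, the last holds). The fingers move at their own pace and stop on an object; the grip force is fixed at half the most. Time passes only in rows, so rows that do not move let the fingers close. It gives the time, the measured TCP pose, the force, the opening and the grip force at its end, in the units of the state.
- bot.get_obs(): the state, without advancing time (a new reading comes with each control period).
- vision.camera(name): name is "scene" or "top" or "wrist"; returns a dict with "image" (384x512x3 uint8, blue, green, red), "z_map" (384x512 float32, m along the optical axis (not along the pixel's ray), 0 where there is no reading), "K" (3x3 intrinsics, pixels), "rvec" (rotation vector, rad) and "tvec" (3), from world to camera coordinates, as OpenCV has them; the wrist camera has in their place "tool_from_camera" (4x4, takes a point from camera to tool coordinates, whose origin is the TCP and whose axes are the flange's). Camera axes: x right, y down, z forward; pixel columns grow to the right and rows downward; lengths in m; the calibration is good to about 2 mm. The wrist camera is an equidistant fisheye: a pixel r from the principal point sees the ray r / f radians off the axis. A picture is of the moment at which its call begins: read the wrist's pose just before it.
- workorder.job_done(): hands the job in; it is judged then, once.
Trained networks look in a picture, given as the dict that the camera call returned (one of the last four; its "shot" number tells which), for a name from the list of things; names that differ only in an ending like _2 or _b are one class to them, and where a whole thing is asked for, a point or a joint stands for the part that bears it (a point fixed in the world has none). Each returns a list of dicts, best first, with "score" (0 to 1); they miss things now and then, are a little off and sometimes report something else, mostly with a low value. They report only what shows in the picture. A call takes as long as a camera call.
- vision.spot_in(picture, query): "position" ([column, row] in pixels, amid what is visible of it).
- vision.place_of(picture, query): "position" ([column, row] in pixels: a listed point, or the origin of a listed thing).
The state is a dict: "clock": time; "joint_pos": joint angles; "joint_vel": joint speeds; "tau": joint torques, N m; "eef_pos": TCP position; "tool_rot": TCP orientation; "ft_force": force on the tool from outside, world axes, zero at the start; "ft_torque": the same for the moment, N m; "grip_width": finger opening in m; "grasp_force": force on a finger pad.
Only numpy, scipy, OpenCV 4.12 (cv2) and the standard library are available. Lean on these libraries where they do the work, as an engineer would, in place of code of your own. Each camera call takes 0.05 s, during which the arm holds its last target. There are 200 camera calls.

## Working session

There is one attempt and no reset: what is moved stays moved. The work goes in short steps, Python scripts to look and compute and a shell command to move; the robot and the scene stay as the last step left them, time stands still between calls to the robot, and variables do not carry over. Pictures are saved under pics/ and viewed, at most 10 in all, crops included, and the job is handed in when it is done.

```bash
mkdir -p pics; ls
cat > h.py <<'E'
import numpy as np, cv2
from workcell import bot, vision, workorder
from scipy.spatial.transform import Rotation as R
def world(p,uv,win=0):
    u,v=uv; z=p["z_map"][int(round(v)),int(round(u))]
    return toW(p,u,v,z)
def toW(p,u,v,z):
    K=p["K"]; c=np.array([(u-K[0,2])/K[0,0]*z,(v-K[1,2])/K[1,1]*z,z])
    Rm=cv2.Rodrigues(np.array(p["rvec"],float))[0]
    return Rm.T@(c-np.array(p["tvec"]).ravel())
def atz(p,uv,h):
    a=toW(p,*uv,0.0);b=toW(p,*uv,1.0); t=(h-a[2])/(b[2]-a[2]); return a+t*(b-a)
def cloud(p):
    z=p["z_map"]; v,u=np.mgrid[:z.shape[0],:z.shape[1]]; K=p["K"]
    c=np.stack([(u-K[0,2])/K[0,0]*z,(v-K[1,2])/K[1,1]*z,z],-1)
    Rm=cv2.Rodrigues(np.array(p["rvec"],float))[0]
    w=(c-np.array(p["tvec"]).ravel())@Rm; w[z==0]=np.nan; return w
E
python3 - <<'E'
from h import *
o=bot.get_obs(); print(o)
for n in("scene","top"):
    p=vision.camera(n); cv2.imwrite(f"pics/{n}1.png",p["image"])
    for q in("spare_tote_centre","spare_tote_end","filled_tote_centre","adaptor_centre"):
        for d in vision.place_of(p,q)[:3]:
            print(n,q,np.round(d["position"],1),round(d["score"],2),np.round(world(p,d["position"]),3),"z.205",np.round(atz(p,d["position"],.205),3),"z.245",np.round(atz(p,d["position"],.245),3))
E
```

```text
pics
{'clock': 0.0, 'joint_pos': array([-1.25395963e+00,  2.41381402e-01,  3.71545033e-03,  1.33516552e+00,
        8.42626743e-06,  1.57076647e+00]), 'joint_vel': array([-4.15368725e-04,  1.63697035e-04,  2.98930230e-05, -1.75294576e-03,
        2.15041248e-04,  7.61616821e-04]), 'tau': array([ 3.17159402e-04, -3.72320688e+01,  2.52406651e+01,  1.69512222e-02,
       -5.71648764e-05, -4.24985657e-06]), 'eef_pos': array([ 0.15558963, -0.4745206 ,  0.23042535]), 'tool_rot': array([ 9.87475169e-01,  1.57771210e-01, -1.56353669e-04, -1.00549946e-03]), 'ft_force': array([-0.90398978,  0.60996798,  0.25840401]), 'ft_torque': array([ 0.03187912,  0.05844   , -0.00721794]), 'grasp_force': 0.0, 'grip_width': 0.08529932162644241}
scene spare_tote_centre [226.4 171.5] 0.58 [0.678 0.149 0.171] z.205 [0.66  0.152 0.205] z.245 [0.638 0.156 0.245]
scene spare_tote_end [228.9 185. ] 0.61 [0.608 0.159 0.241] z.205 [0.627 0.156 0.205] z.245 [0.606 0.16  0.245]
scene filled_tote_centre [257.8 224.6] 0.93 [0.524 0.125 0.201] z.205 [0.522 0.126 0.205] z.245 [0.507 0.131 0.245]
top spare_tote_centre [218.7 177.9] 0.56 [0.673 0.148 0.168] z.205 [0.659 0.151 0.205] z.245 [0.645 0.153 0.245]
top spare_tote_end [225.9 196.7] 0.61 [0.606 0.156 0.216] z.205 [0.61  0.156 0.205] z.245 [0.597 0.158 0.245]
top filled_tote_centre [254.5 223.5] 0.96 [0.53  0.122 0.169] z.205 [0.523 0.125 0.205] z.245 [0.514 0.129 0.245]
top adaptor_centre [248.3 216.1] 0.42 [0.545 0.13  0.203] z.205 [0.544 0.13  0.205] z.245 [0.535 0.133 0.245]
```

Run:
```python
from h import *
p=cv2.imread("pics/scene1.png");q=cv2.imread("pics/top1.png")
c=lambda im:cv2.resize(im[130:280,150:350],(800,600),interpolation=cv2.INTER_CUBIC)
cv2.imwrite("pics/c.png",np.vstack([cv2.resize(np.hstack([p,q]),(800,300)),cv2.resize(np.hstack([c(p),c(q)]),(800,300))]))
for n in("scene","top"):
    d=vision.camera(n); w=cloud(d)
    m=(w[...,2]>.236)&(w[...,2]<.256)&(w[...,0]>.42)&(w[...,0]<.78)&(w[...,1]>0.0)&(w[...,1]<.25)
    k,l=cv2.connectedComponents(m.astype(np.uint8))
    for i in range(1,k):
        P=w[l==i]
        if len(P)>25: print(n,len(P),P.mean(0).round(3),cv2.minAreaRect(P[:,:2].astype(np.float32)))
```

```text
scene 513 [0.659 0.148 0.242] ((0.6644620895385742, 0.14733858406543732), (0.06599099189043045, 0.11889173835515976), 81.1316146850586)
scene 642 [0.527 0.129 0.242] ((0.5319285988807678, 0.12970703840255737), (0.1176968663930893, 0.06698522716760635), 6.837151050567627)
top 413 [0.657 0.146 0.241] ((0.6619048118591309, 0.14570719003677368), (0.06581104546785355, 0.11701176315546036), 81.3724365234375)
top 447 [0.523 0.126 0.241] ((0.5292459726333618, 0.12797494232654572), (0.11661031097173691, 0.0667835921049118), 7.184610843658447)
```

View pics/c.png

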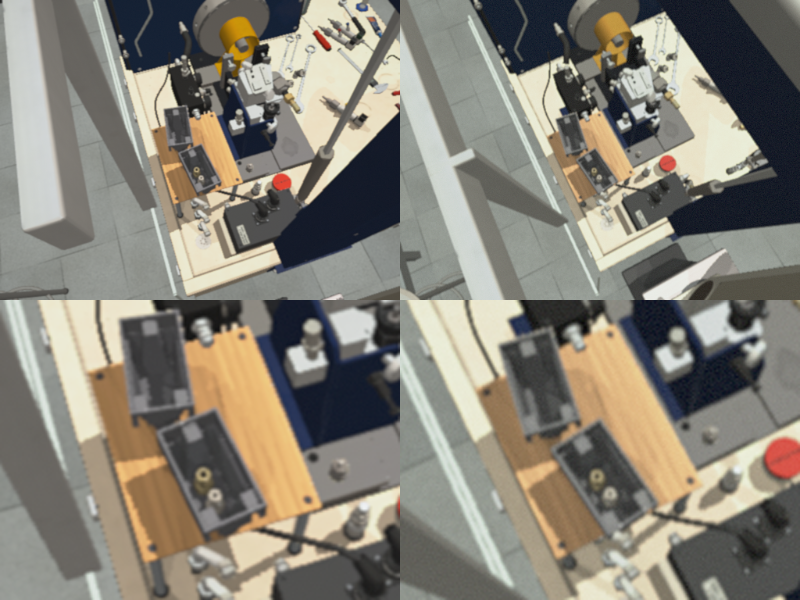

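```bash
python3 - <<'E'
from h import *
print([a for a in dir(bot) if a[0]!='_'])
for n in("scene","top"):
    d=vision.camera(n); w=cloud(d); Rm=cv2.Rodrigues(np.array(d["rvec"],float))[0]; print("cam",n,(-Rm.T@np.ravel(d["tvec"])).round(2))
    for nm,b in dict(col=(.2,.39,-.27,.02),panel=(-.2,1,.22,.33),base=(-.15,.15,-.15,.15),armreg=(0,.2,-.6,-.15),mid=(.35,.8,-.1,.25)).items():
        m=(w[...,0]>b[0])&(w[...,0]<b[1])&(w[...,1]>b[2])&(w[...,1]<b[3])&(w[...,2]>.08)
        P=w[m]
        if len(P): print(n,nm,len(P),"min",P.min(0).round(2),"max",P.max(0).round(2),"zpct",np.percentile(P[:,2],[50,90,99]).round(2))
E
python3 - <<'E'
from h import *
p=vision.camera("wrist"); cv2.imwrite("pics/w1.png",p["image"]); print(p["K"].round(1).tolist(), p["tool_from_camera"].round(3).tolist())
E
```

```text
['Unreachable', 'get_obs']
cam scene [0.22 0.23 1.02]
scene col 17444 min [ 0.25 -0.2   0.08] max [0.39 0.02 0.72] zpct [0.51 0.66 0.7 ]
scene panel 35882 min [0.26 0.25 0.12] max [1.   0.28 0.9 ] zpct [0.89 0.9  0.9 ]
scene mid 20547 min [ 0.35 -0.1   0.08] max [0.8  0.22 0.63] zpct [0.17 0.3  0.37]
cam top [0.34 0.21 1.07]
top col 10379 min [ 0.25 -0.22  0.08] max [0.39 0.02 0.7 ] zpct [0.51 0.67 0.69]
top panel 26892 min [0.26 0.25 0.08] max [1.   0.28 0.9 ] zpct [0.89 0.9  0.9 ]
top base 3278 min [ 0.12 -0.04  0.18] max [0.15 0.07 0.59] zpct [0.4  0.54 0.58]
top mid 38212 min [ 0.35 -0.1   0.08] max [0.8  0.25 1.01] zpct [0.91 0.99 1.01]
[[297.3, 0.0, 259.4], [0.0, 297.3, 192.1], [0.0, 0.0, 1.0]] [[-0.0, -0.95, -0.313, 0.081], [1.0, -0.0, 0.0, -0.0], [-0.0, -0.313, 0.95, -0.142], [0.0, 0.0, 0.0, 1.0]]
```

View pics/top1.png

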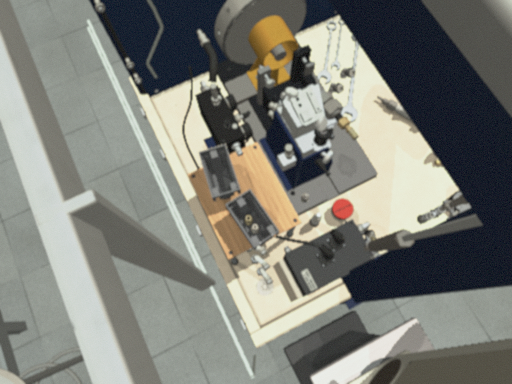

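```bash
cat >> h.py <<'E'
import json,os
def rec():
    o=bot.get_obs(); s=json.load(open("kin.json")) if os.path.exists("kin.json") else []
    Rm=R.from_quat(o["tool_rot"]).as_matrix()
    s.append([list(map(float,o["joint_pos"])),list(map(float,o["eef_pos"])),Rm.tolist()]); json.dump(s,open("kin.json","w"))
    q=o["joint_pos"];p=o["eef_pos"]
    print(round(o["clock"],2),q.round(3),"p",p.round(3),"r",np.hypot(*p[:2]).round(3),"x",Rm[:,0].round(2),"z",Rm[:,2].round(2))
E
R(){ python3 -c "from h import *;rec()"; }
R
python3 -m creep '[[[0,0,-60],[0,0,0]],[[0,0,-60],[0,0,0]],[[0,0,-60],[0,0,0]]]'; R
python3 -m creep '[[[0,-50,0],[-0.18,0,0]],[[0,0,0],[-0.18,0,0]],[[0,0,0],[-0.18,0,0]]]'; R
python3 -m creep '[[[0,-50,-40],[0,0,0]],[[0,-50,-40],[0,0,0]]]'; R
```

```text
0.75 [-1.254  0.241  0.005  1.335 -0.     1.571] p [ 0.156 -0.475  0.231] r 0.5 x [ 0.95  0.31 -0.  ] z [-0. -0. -1.]
clock: 1.12
eef_pos: [0.1556, -0.4748, 0.4132]
tool_rot: [0.987, 0.158, 0.0, 0.0]
ft_force: [1.2, -1.6, -0.5]
grip_width: 0.0853
grasp_force: 0.0
1.12 [-1.254  0.247  0.483  1.806  0.     1.571] p [ 0.156 -0.475  0.413] r 0.5 x [0.95 0.31 0.  ] z [ 0. -0. -1.]
clock: 1.5
eef_pos: [0.1426, -0.435, 0.4136]
tool_rot: [0.954, 0.152, 0.041, 0.255]
ft_force: [0.4, 0.1, 0.2]
grip_width: 0.0855
grasp_force: 0.0
1.5 [-1.254 -0.273 -0.169  1.152  0.     1.571] p [ 0.143 -0.435  0.414] r 0.458 x [0.95 0.31 0.  ] z [ 0.16 -0.47 -0.87]
clock: 1.75
eef_pos: [0.1031, -0.3146, 0.4315]
tool_rot: [0.955, 0.153, 0.04, 0.252]
ft_force: [0.1, -0.7, 0.9]
grip_width: 0.0853
grasp_force: 0.0
1.75 [-1.254 -0.515 -0.24   1.33   0.     1.571] p [ 0.103 -0.315  0.432] r 0.331 x [0.95 0.31 0.  ] z [ 0.15 -0.47 -0.87]
```

```bash
cat >> h.py <<'E'
def feats(q):
    A=q[1];B=q[1]-q[2];C=B+q[3]
    s,c=np.sin,np.cos
    # columns r0,z0,L1,a(forearm fwd),b(up),c(tool along)
    return np.array([[1,0,s(A),c(B),s(B),c(C)],[0,1,c(A),-s(B),c(B),-s(C)]])
def fit():
    s=json.load(open("kin.json")); M=np.vstack([feats(x[0]) for x in s]); y=np.hstack([[np.hypot(*x[1][:2]),x[1][2]] for x in s])
    sol,res,rk,sv=np.linalg.lstsq(M,y,rcond=None); print(sol.round(4),"res",np.abs(M@sol-y).max().round(4),sv.round(3)); return sol
E
python3 -c "from h import *;fit()"
```

```text
[0.     0.2408 0.4933 0.3914 0.008  0.405 ] res 0.0 [3.946 2.826 0.522 0.286 0.279 0.12 ]
```

Run:
```python
from h import *
for n in("scene","top"):
    d=vision.camera(n); w=cloud(d)
    m=(w[...,2]>.42)&(np.abs(w[...,1])<1)
    k,l,st,ce=cv2.connectedComponentsWithStats(m.astype(np.uint8))
    # split by depth edges
    for i in range(1,k):
        P=w[l==i]
        if len(P)<150: continue
        cell=np.round(P[:,:2]/.08)*.08
        u,inv,cnt=np.unique(cell,axis=0,return_inverse=True,return_counts=True)
        print(n,"comp",len(P),"px",st[i][:4])
        print([ (*u[j].round(2).tolist(),P[inv.ravel()==j,2].min().round(2).item(),P[inv.ravel()==j,2].max().round(2).item()) for j in range(len(u)) if cnt[j]>30 and u[j][0]<.9])
```

```text
scene comp 34008 px [  3   0 194 320]
[(0.24, 0.24, 0.86, 0.9), (0.24, 0.32, 0.86, 0.9), (0.32, 0.24, 0.86, 0.9), (0.32, 0.32, 0.9, 0.9), (0.4, 0.24, 0.42, 0.9), (0.4, 0.32, 0.42, 0.9)]
scene comp 4144 px [383   0 129 251]
[(0.32, -0.0, 0.42, 0.74), (0.32, 0.08, 0.72, 0.91)]
scene comp 10557 px [401 141 111 167]
[(0.24, -0.16, 0.42, 0.48), (0.24, -0.08, 0.42, 0.61), (0.24, -0.0, 0.42, 0.66), (0.32, -0.0, 0.42, 0.72)]
top comp 24877 px [  0   0 213 384]
[(0.32, 0.24, 0.86, 0.9), (0.4, 0.24, 0.42, 0.9), (0.48, 0.24, 0.86, 0.9), (0.56, 0.24, 0.86, 0.9)]
top comp 32044 px [328   0 184 297]
[(0.24, -0.0, 0.42, 0.7), (0.32, 0.0, 0.42, 0.75), (0.32, 0.08, 0.72, 0.95), (0.32, 0.16, 0.99, 0.99), (0.4, 0.08, 0.9, 0.95), (0.4, 0.16, 0.99, 1.01), (0.48, 0.08, 0.9, 0.93)]
```

Run:
```python
from h import *
for n in("scene","top"):
    d=vision.camera(n); w=cloud(d)
    m=(w[...,2]>.42)&(w[...,1]<.23)&(w[...,0]<.9)
    P=w[m]
    for zl in np.arange(.42,1.05,.06):
        Q=P[(P[:,2]>=zl)&(P[:,2]<zl+.06)]
        if len(Q)>10: print(n,zl.round(2),len(Q),"x",np.percentile(Q[:,0],[1,50,99]).round(3),"y",np.percentile(Q[:,1],[1,50,99]).round(3))
    print(w[::40,400::20,:].round(2)[:,:, :].tolist()) if 0 else None
```

```text
scene 0.42 1680 x [0.251 0.288 0.355] y [-0.132 -0.027 -0.001]
scene 0.48 2145 x [0.251 0.291 0.352] y [-0.095 -0.027  0.011]
scene 0.54 2834 x [0.251 0.293 0.349] y [-0.061 -0.027  0.022]
scene 0.6 3616 x [0.254 0.3   0.349] y [-0.034 -0.027  0.029]
scene 0.66 1894 x [0.283 0.321 0.343] y [-0.028 -0.027  0.039]
scene 0.72 521 x [0.332 0.335 0.341] y [0.037 0.046 0.052]
scene 0.78 946 x [0.329 0.332 0.338] y [0.049 0.057 0.063]
scene 0.84 906 x [0.327 0.33  0.335] y [0.06  0.066 0.071]
scene 0.9 154 x [0.307 0.311 0.318] y [0.097 0.101 0.103]
top 0.42 812 x [0.254 0.297 0.359] y [-0.033 -0.028 -0.002]
top 0.48 1034 x [0.254 0.294 0.356] y [-0.029 -0.028  0.01 ]
top 0.54 1458 x [0.255 0.295 0.354] y [-0.03  -0.028  0.021]
top 0.6 2093 x [0.255 0.295 0.351] y [-0.03  -0.028  0.027]
top 0.66 1520 x [0.255 0.293 0.342] y [-0.032 -0.028  0.038]
top 0.72 198 x [0.332 0.336 0.34 ] y [0.036 0.045 0.05 ]
top 0.78 358 x [0.329 0.333 0.337] y [0.047 0.057 0.062]
top 0.84 29 x [0.329 0.331 0.335] y [0.062 0.062 0.064]
top 0.9 19213 x [0.322 0.384 0.456] y [0.099 0.1   0.101]
top 0.96 5331 x [0.36  0.375 0.393] y [0.129 0.132 0.135]
```

View pics/scene1.png

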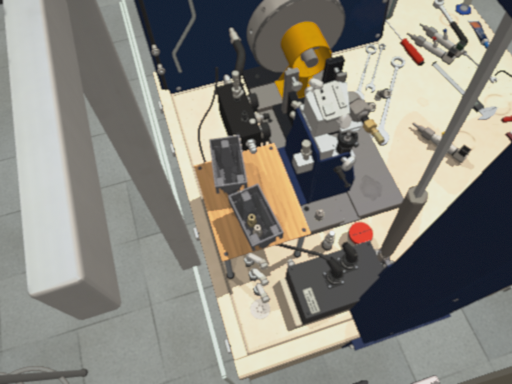

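Run:
```python
from h import *
d=vision.camera("top"); w=cloud(d); a=cv2.imread("pics/top1.png")
df=np.abs(d["image"].astype(int)-a).sum(2)>60
m=(w[...,0]<.24)&(w[...,2]>.05)
print("changed in m",(df&m).sum(),"of",m.sum(), "changed total",df.sum())
P=w[m]
for zl in np.arange(.05,.95,.06):
    Q=P[(P[:,2]>=zl)&(P[:,2]<zl+.06)]
    if len(Q)>5: print(zl.round(2),len(Q),"x",Q[:,0].min().round(3),Q[:,0].max().round(3),"y",Q[:,1].min().round(3),Q[:,1].max().round(3))
cv2.imwrite("pics/t2.png",np.hstack([a[230:,250:],d["image"][230:,250:]]))
```

```text
changed in m 451 of 1139 changed total 5196
0.17 209 x 0.118 0.142 y -0.014 0.065
0.23 589 x 0.083 0.143 y -0.034 0.059
0.29 341 x 0.097 0.137 y -0.011 0.045
```

View pics/t2.png

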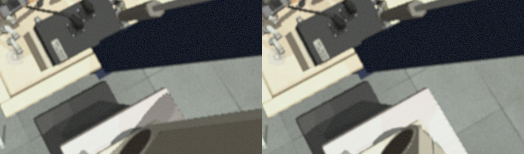

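View pics/w1.png

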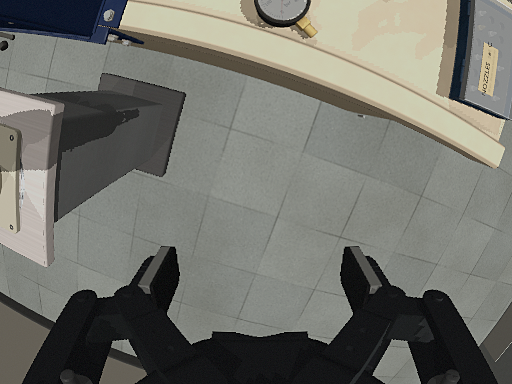

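```bash
cat >> h.py <<'E'
SOL=np.array([0,.2408,.4933,.3914,.008,.405])
def pose(az,r,z,t,psi):
    az,psi=np.radians([az,psi]); c,s=np.cos(psi),np.sin(psi)
    Rd=np.array([[c,s,0],[s,-c,0],[0,0,-1.]])
    u=np.array([-np.sin(az),np.cos(az),0])
    return R.from_rotvec(-t*u).as_matrix()@Rd, np.array([r*np.cos(az),r*np.sin(az),z])
def ik(r,z,t):
    C=np.pi/2-t; wr,wz=r-.405*np.cos(C),z+.405*np.sin(C)-.2408; l2=np.hypot(.3914,.008);D=np.hypot(wr,wz)
    be=np.arccos((D*D+.4933**2-l2**2)/(2*D*.4933)); q2=np.pi/2-np.arctan2(wz,wr)-be
    er,ez=.4933*np.sin(q2),.4933*np.cos(q2)
    B=-np.arctan2(wz-ez,wr-er)+np.arctan2(.008,.3914)
    return np.array([q2,q2-B,C-B]),(er,ez+.2408),(wr,wz+.2408)
def state():
    o=bot.get_obs(); Rm=R.from_quat(o["tool_rot"]).as_matrix(); p=o["eef_pos"]
    az=np.arctan2(p[1],p[0]); t=np.arctan2(Rm[:2,2]@[np.cos(az),np.sin(az)],-Rm[2,2])
    u=np.array([-np.sin(az),np.cos(az),0]); Rd=R.from_rotvec(t*u).as_matrix()@Rm
    return np.array([np.degrees(az),np.hypot(*p[:2]),p[2],t,np.degrees(np.arctan2(Rd[1,0],Rd[0,0]))]),Rm,p
def plan(wps,start=None):
    s,Rm,p=state(); print("now az,r,z,tilt,psi",s.round(3)); cur=s; rows=[]
    for (n,w) in wps:
        w=np.array([c if x is None else x for c,x in zip(cur,w)],float)
        for k in range(1,n+1):
            Rn,pn=pose(*(cur+(w-cur)*k/n)); d=np.round(Rm.T@(pn-p)*1000); rv=np.round(R.from_matrix(Rm.T@Rn).as_rotvec(),3)
            rows.append([[int(x) for x in d],[float(x) for x in rv+0.]]); p=p+Rm@(d/1000); Rm=Rm@R.from_rotvec(rv).as_matrix()
        cur=w; q,e,wr=ik(w[1],w[2],w[3]); print("at",w.round(3),"q234",q.round(2),"elbow",np.round(e,2),"wrist",np.round(wr,2))
    for i in range(0,len(rows),12): print(json.dumps(rows[i:i+12]).replace(" ",""))
E
python3 - <<'E'
from h import *
plan([(4,[None,.13,.475,0,None]),(15,[25,.13,.475,0,171.2])])
E
```

```text
now az,r,z,tilt,psi [-71.849   0.334   0.433   0.518  18.151]
at [-71.849   0.13    0.475   0.     18.151] q234 [-0.44  0.05  2.07] elbow [-0.21  0.69] wrist [0.13 0.88]
at [2.500e+01 1.300e-01 4.750e-01 0.000e+00 1.712e+02] q234 [-0.44  0.05  2.07] elbow [-0.21  0.69] wrist [0.13 0.88]
[[[0,-39,-34],[0.13,0.0,0.0]],[[0,-43,-29],[0.129,0.0,0.0]],[[0,-47,-24],[0.13,0.0,0.0]],[[0,-49,-17],[0.129,0.0,0.0]],[[15,-1,0],[0.0,0.0,-0.178]],[[14,1,0],[0.0,0.0,-0.178]],[[15,1,0],[0.0,0.0,-0.178]],[[14,2,0],[0.0,0.0,-0.178]],[[15,3,0],[0.0,0.0,-0.178]],[[14,4,0],[0.0,0.0,-0.178]],[[14,4,0],[0.0,0.0,-0.179]],[[13,6,0],[0.0,0.0,-0.178]]]
[[[13,7,0],[0.0,0.0,-0.178]],[[13,7,0],[0.0,0.0,-0.178]],[[12,8,0],[0.0,0.0,-0.178]],[[11,9,0],[0.0,0.0,-0.178]],[[11,10,0],[0.0,0.0,-0.178]],[[11,11,0],[0.0,0.0,-0.178]],[[9,11,0],[0.0,0.0,-0.178]]]
```

```bash
python3 -m creep '[[[0,-39,-34],[0.13,0,0]],[[0,-43,-29],[0.13,0,0]],[[0,-47,-24],[0.13,0,0]],[[0,-49,-17],[0.13,0,0]]]' | head -4
python3 -m creep '[[[15,-1,0],[0.0,0.0,-0.178]],[[14,1,0],[0.0,0.0,-0.178]],[[15,1,0],[0.0,0.0,-0.178]],[[14,2,0],[0.0,0.0,-0.178]]]' |head -4; python3 -c "
from h import *
rec();print(bot.get_obs()['tau'].round(1)); plan([(11,[25,.13,.475,0,171.2])])"
```

```text
clock: 2.5
eef_pos: [0.0404, -0.1232, 0.4757]
tool_rot: [0.987, 0.158, -0.001, -0.005]
ft_force: [-0.6, 0.3, 0.4]
clock: 3.0
eef_pos: [0.0917, -0.095, 0.4748]
tool_rot: [0.869, 0.495, 0.0, -0.003]
ft_force: [0.2, 0.3, 0.4]
3.0 [-8.070e-01 -4.330e-01  5.700e-02  2.067e+00  2.000e-03  1.300e+00] p [ 0.092 -0.095  0.475] r 0.132 x [0.51 0.86 0.  ] z [-0.    0.01 -1.  ]
[-3.4 -1.6 22.6  0.1  0.   0.5]
now az,r,z,tilt,psi [-4.6014e+01  1.3200e-01  4.7500e-01 -6.0000e-03  5.9278e+01]
at [2.500e+01 1.300e-01 4.750e-01 0.000e+00 1.712e+02] q234 [-0.44  0.05  2.07] elbow [-0.21  0.69] wrist [0.13 0.88]
[[[15,3,0],[0.0,-0.002,-0.178]],[[14,4,0],[0.0,-0.001,-0.177]],[[14,4,0],[0.0,-0.001,-0.178]],[[14,6,0],[-0.001,-0.001,-0.177]],[[13,7,0],[0.0,0.0,-0.178]],[[13,7,0],[0.0,-0.001,-0.177]],[[12,8,0],[0.0,0.0,-0.178]],[[12,9,0],[-0.001,-0.001,-0.178]],[[11,10,0],[0.0,0.0,-0.177]],[[10,10,0],[0.0,-0.001,-0.178]],[[10,11,0],[0.0,0.0,-0.177]]]
```

```bash
python3 -m creep '[[[15,3,0],[0,-0.002,-0.178]],[[14,4,0],[0,-0.001,-0.177]],[[14,4,0],[0,-0.001,-0.178]],[[14,6,0],[0,-0.001,-0.177]],[[13,7,0],[0,0,-0.178]],[[13,7,0],[0,0,-0.177]],[[12,8,0],[0,0,-0.178]],[[12,9,0],[0,0,-0.178]],[[11,10,0],[0,0,-0.177]],[[10,10,0],[0,0,-0.178]],[[10,11,0],[0,0,-0.177]]]' |head -4; python3 -c "
from h import *
rec();print(bot.get_obs()['tau'].round(1)); plan([(3,[25,.26,.44,0,171.2]),(2,[24,.34,.38,0,171.2]),(3,[17,.48,.36,0,171.2])])"
```

```text
clock: 4.38
eef_pos: [0.1184, 0.0568, 0.4748]
tool_rot: [0.077, 0.997, -0.001, -0.002]
ft_force: [-0.1, -0.1, -0.2]
4.38 [ 0.447 -0.435  0.056  2.067  0.     0.601] p [0.118 0.057 0.475] r 0.131 x [-0.99  0.15  0.  ] z [-0. -0. -1.]
[-3.6 -1.5 22.6  0.1 -0.   0.4]
now az,r,z,tilt,psi [ 2.56310e+01  1.31000e-01  4.75000e-01 -5.00000e-03  1.71174e+02]
at [ 25.     0.26   0.44   0.   171.2 ] q234 [-0.23  0.07  1.87] elbow [-0.11  0.72] wrist [0.26 0.84]
at [ 24.     0.34   0.38   0.   171.2 ] q234 [-0.1   0.02  1.69] elbow [-0.05  0.73] wrist [0.34 0.78]
at [ 17.     0.48   0.36   0.   171.2 ] q234 [0.18 0.26 1.65] elbow [0.09 0.73] wrist [0.48 0.76]
[[[-36,24,11],[-0.001,-0.002,0.0]],[[-36,23,12],[-0.001,-0.001,0.0]],[[-36,23,11],[-0.001,-0.001,0.0]],[[-34,21,30],[0.0,0.0,0.0]],[[-36,19,30],[0.0,0.0,0.0]],[[-47,12,7],[0.0,0.0,0.0]],[[-49,8,7],[0.0,0.0,0.0]],[[-50,5,6],[0.0,0.0,0.0]]]
```

```bash
python3 -m creep '[[[-36,24,11],[0,-0.002,0]],[[-36,23,12],[0,-0.001,0]],[[-36,23,11],[0,-0.001,0]],[[-34,21,30],[0,0,0]],[[-36,19,30],[0,0,0]]]' | head -4
python3 -m creep '[[[-47,12,7],[0,0,0]],[[-49,8,7],[0,0,0]],[[-50,5,6],[0,0,0]]]' |head -4
python3 - <<'E'
from h import *
rec();print(bot.get_obs()['tau'].round(1))
d=vision.camera("top");s=vision.camera("scene"); v=vision.camera("wrist"); cv2.imwrite("pics/m.png",cv2.resize(np.vstack([np.hstack([d["image"],s["image"]]),np.hstack([v["image"],v["image"]*0])]),(800,600)))
for n,p in (("top",d),("scene",s)):
    w=cloud(p); m=(w[...,2]>.45)&(w[...,1]<.24)&(w[...,0]>.0)&(w[...,0]<.7)
    P=w[m]
    for xl in np.arange(0.,.7,.06):
        Q=P[(P[:,0]>=xl)&(P[:,0]<xl+.06)&(P[:,1]>.06)]
        if len(Q)>20: print(n,xl.round(2),"y",np.percentile(Q[:,1],[1,99]).round(3),"z",np.percentile(Q[:,2],[1,50,99]).round(3))
E
```

```text
clock: 5.0
eef_pos: [0.3129, 0.137, 0.3789]
tool_rot: [0.08, 0.997, -0.001, -0.0]
ft_force: [0.8, 0.3, -0.6]
clock: 5.38
eef_pos: [0.4612, 0.1377, 0.3588]
tool_rot: [0.08, 0.997, -0.001, -0.001]
ft_force: [-0.2, -0.1, 1.0]
5.38 [ 0.291  0.189  0.267  1.651 -0.002  0.451] p [0.461 0.138 0.359] r 0.481 x [-0.99  0.16  0.  ] z [-0. -0. -1.]
[  0.5 -37.3  23.    0.   -0.1   0.3]
top 0.18 y [0.063 0.098] z [0.78  0.782 0.784]
top 0.24 y [0.061 0.142] z [0.731 0.785 0.789]
top 0.3 y [0.061 0.153] z [0.745 0.791 0.946]
top 0.36 y [0.077 0.17 ] z [0.741 0.922 1.007]
top 0.42 y [0.089 0.194] z [0.472 0.804 0.943]
top 0.48 y [0.102 0.193] z [0.669 0.796 0.808]
scene 0.18 y [0.076 0.129] z [0.718 0.774 0.781]
scene 0.24 y [0.061 0.144] z [0.723 0.782 0.787]
scene 0.3 y [0.061 0.155] z [0.73  0.788 0.877]
scene 0.36 y [0.076 0.171] z [0.65  0.79  0.799]
scene 0.42 y [0.087 0.197] z [0.46  0.787 0.806]
scene 0.48 y [0.179 0.205] z [0.467 0.699 0.794]
```

View pics/m.png

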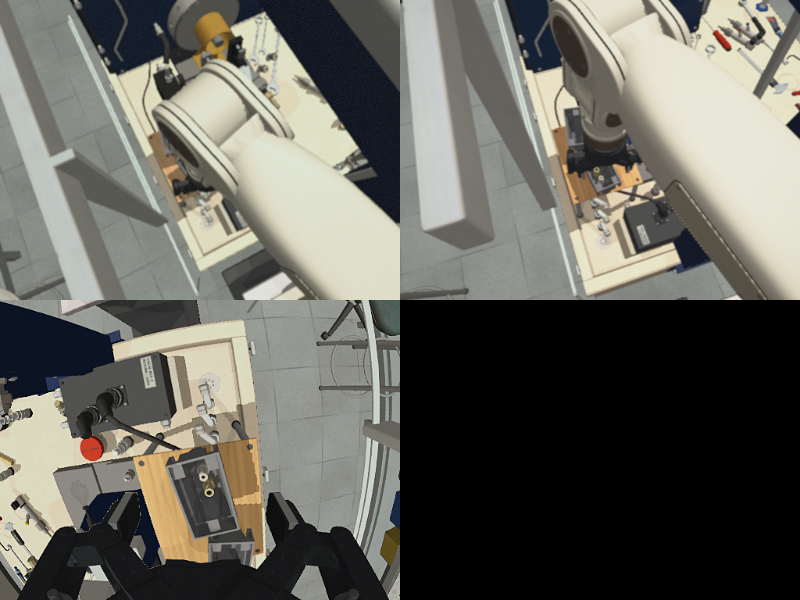

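```bash
T(){ python3 -c "
from h import *
o=bot.get_obs();print(round(o['clock'],2),'j1',np.degrees(o['joint_pos'][0]).round(2),'tau0',o['tau'][0].round(2),o['tau'][4:].round(2),o['eef_pos'].round(4))"; }
T
for i in 1 2 3 4 5; do python3 -m creep '[[[-1,-3,0],[0,0,0]],[[0,0,0],[0,0,0]]]' >/dev/null; T; done
```

```text
5.53 j1 16.65 tau0 -0.38 [-0.06 -0.03] [0.461  0.1372 0.357 ]
5.78 j1 16.38 tau0 -0.15 [-0.03 -0.01] [0.4587 0.1342 0.3618]
6.03 j1 15.98 tau0 -0.05 [-0.02 -0.01] [0.4594 0.131  0.3622]
6.28 j1 15.59 tau0 -0.04 [-0.02 -0.01] [0.4602 0.1277 0.3616]
6.53 j1 15.2 tau0 -0.05 [-0.02 -0.01] [0.4608 0.1246 0.3614]
6.78 j1 14.83 tau0 -0.06 [-0.02 -0.01] [0.4613 0.1215 0.3614]
```

```bash
T(){ python3 -c "
from h import *
o=bot.get_obs();print(round(o['clock'],2),'j1',np.degrees(o['joint_pos'][0]).round(2),'tau0',o['tau'][0].round(2),o['tau'][4:].round(2),o['eef_pos'].round(4))"; }
for i in 1 2 3 4; do python3 -m creep '[[[-2,-4,0],[0,0,0]],[[0,0,0],[0,0,0]]]' >/dev/null; T; done
python3 - <<'E'
from h import *
# pole vs forearm, and wrist cam cloud of totes
o=bot.get_obs(); v=vision.camera("wrist"); z=v["z_map"]; K=v["K"]; vv,uu=np.mgrid[:384,:512]
x=(uu-K[0,2])/K[0,0]; y=(vv-K[1,2])/K[1,1]; th=np.hypot(x,y)+1e-9; k=np.tan(th)/th
c=np.stack([x*k*z,y*k*z,z,np.ones_like(z)],-1)
T=np.eye(4);T[:3,:3]=R.from_quat(o["tool_rot"]).as_matrix();T[:3,3]=o["eef_pos"]
w=(c@(T@v["tool_from_camera"]).T)[...,:3]
m=(z>0)&(w[...,2]>.235)&(w[...,2]<.256)&(w[...,0]>.42)&(w[...,0]<.75)&(w[...,1]>.05)&(w[...,1]<.22)&(th<1.3)
n,l=cv2.connectedComponents(m.astype(np.uint8))
for i in range(1,n):
    P=w[l==i]
    if len(P)>60: print(len(P),P.min(0).round(3),P.max(0).round(3),cv2.minAreaRect(P[:,:2].astype(np.float32)))
for q in("filled_tote_centre","adaptor_centre","spare_tote_end","spare_tote_centre"):
    for d in vision.place_of(v,q)[:1]:
        u_,v_=np.round(d["position"]).astype(int); print(q,d["position"],round(d["score"],2),w[v_,u_].round(3))
for nme in("scene","top"):
    d=vision.camera(nme); w=cloud(d); mm=(w[...,2]>.62)&(w[...,2]<.9)&(w[...,0]>.3)&(w[...,0]<.37)&(w[...,1]<.2); P=w[mm]
    for zl in np.arange(.62,.9,.04):
        Q=P[(P[:,2]>=zl)&(P[:,2]<zl+.04)]
        if len(Q)>5: print(nme,zl.round(2),len(Q),np.percentile(Q[:,1],[1,50,99]).round(3))
E
```

```text
7.03 j1 14.28 tau0 -0.07 [-0.03 -0.02] [0.4627 0.1171 0.3614]
7.28 j1 13.74 tau0 -0.08 [-0.03 -0.02] [0.464  0.1129 0.3614]
7.53 j1 13.21 tau0 -0.08 [-0.03 -0.02] [0.4653 0.1086 0.3614]
7.78 j1 12.68 tau0 -0.08 [-0.03 -0.02] [0.4667 0.1044 0.3615]
2367 [0.47  0.088 0.235] [0.593 0.167 0.247] ((0.5318917036056519, 0.1281014233827591), (0.1165696457028389, 0.06687727570533752), 6.593064308166504)
840 [0.601 0.113 0.235] [0.672 0.185 0.247] ((0.636376678943634, 0.14982479810714722), (0.06690762937068939, 0.06169785186648369), 80.83607482910156)
filled_tote_centre [290.5, 225.2] 0.58 [0.539 0.129 0.183]
adaptor_centre [293.3, 230.3] 0.83 [0.537 0.131 0.2  ]
spare_tote_centre [314.0, 314.5] 0.87 [0.693 0.149 0.175]
scene 0.7 452 [0.122 0.126 0.13 ]
scene 0.74 2677 [0.121 0.127 0.131]
scene 0.78 14123 [0.033 0.087 0.126]
scene 0.82 881 [0.056 0.063 0.067]
scene 0.86 411 [0.063 0.068 0.071]
top 0.66 17 [-0.041 -0.03  -0.029]
top 0.7 160 [0.121 0.125 0.129]
top 0.74 1454 [0.12  0.126 0.129]
top 0.78 11915 [0.031 0.083 0.124]
top 0.82 175 [0.054 0.06  0.063]
```

```bash
python3 - <<'E'
from h import *
az=np.degrees(np.arctan2(.1463,.663)); r=np.hypot(.1463,.663)
plan([(5,[az,r,.34,0,171.2]),(4,[az,r,.212,0,171.2])])
E
python3 - <<'E'
import numpy as np
from h import *
# clutter near fingers: use stored frame before arm blocked? use current top/scene
for n in("scene","top"):
    w=cloud(vision.camera(n)); a=np.radians(-8.8)
    dx=w[...,0]-.663;dy=w[...,1]-.1463; u=np.cos(a)*dx+np.sin(a)*dy; v=-np.sin(a)*dx+np.cos(a)*dy
    m=(abs(u)<.05)&(abs(v)>.036)&(abs(v)<.075)&(w[...,2]>.175)&(w[...,2]<.4); print(n,m.sum(),np.c_[u[m],v[m],w[m][:,2]].round(3)[:8].tolist())
E
```

```text
now az,r,z,tilt,psi [1.26460e+01 4.78000e-01 3.61000e-01 1.00000e-03 1.70853e+02]
at [ 12.444   0.679   0.34    0.    171.2  ] q234 [0.67 0.95 1.85] elbow [0.31 0.63] wrist [0.68 0.75]
at [ 12.444   0.679   0.212   0.    171.2  ] q234 [0.62 0.54 1.49] elbow [0.29 0.64] wrist [0.68 0.62]
[[[-37,15,4],[-0.002,0.001,-0.001]],[[-38,14,5],[0.0,0.0,-0.001]],[[-37,14,4],[0.001,0.0,-0.002]],[[-38,15,4],[0.0,0.001,-0.001]],[[-37,14,5],[0.0,0.0,-0.001]],[[0,0,32],[0.0,0.0,0.0]],[[0,0,32],[0.0,0.0,0.0]],[[0,0,32],[0.0,0.0,0.0]],[[0,0,32],[0.0,0.0,0.0]]]
scene 26 [[0.05, -0.057, 0.194], [0.049, -0.061, 0.194], [0.049, -0.064, 0.193], [0.048, -0.066, 0.195], [0.049, -0.057, 0.192], [0.049, -0.059, 0.191], [0.048, -0.061, 0.192], [0.046, -0.063, 0.194]]
top 7 [[0.049, -0.057, 0.191], [0.048, -0.06, 0.19], [0.049, -0.057, 0.185], [0.047, -0.059, 0.188], [0.046, -0.056, 0.185], [0.044, -0.058, 0.19], [0.045, -0.058, 0.18]]
```

```bash
python3 -m creep '[[[-37,15,4],[0,0,-0.002]],[[-38,14,5],[0,0,-0.001]],[[-37,14,4],[0,0,-0.002]],[[-38,15,4],[0,0,-0.001]],[[-37,14,5],[0,0,0]],[[0,0,32],[0,0,0]],[[0,0,32],[0,0,0]],[[0,0,0],[0,0,0]]]'
python3 - <<'E'
from h import *
rec(); print(bot.get_obs()['tau'].round(1)); v=vision.camera("wrist"); cv2.imwrite("pics/w2.png",v["image"])
for n in("scene","top"):
    d=vision.camera(n); w=cloud(d)
    m=(w[...,2]>.236)&(w[...,2]<.256)&(w[...,0]>.59)&(w[...,0]<.78)&(w[...,1]>0.08)&(w[...,1]<.22)
    print(n,m.sum())
az=np.degrees(np.arctan2(.1463,.663)); r=np.hypot(.1463,.663)
plan([(3,[az,r,.212,0,171.2])])
E
```

```text
clock: 9.22
eef_pos: [0.6609, 0.1461, 0.2714]
tool_rot: [0.077, 0.997, -0.002, -0.003]
ft_force: [-0.3, 0.1, 0.0]
grip_width: 0.0855
grasp_force: 0.0
9.22 [ 0.218  0.629  0.702  1.652 -0.002  0.372] p [0.661 0.146 0.271] r 0.677 x [-0.99  0.15  0.01] z [-0.01 -0.   -1.  ]
[ -0.  -54.9  25.1  -0.4  -0.   -0. ]
scene 491
top 201
now az,r,z,tilt,psi [1.24640e+01 6.79000e-01 2.78000e-01 4.00000e-03 1.71194e+02]
at [ 12.444   0.679   0.212   0.    171.2  ] q234 [0.62 0.54 1.49] elbow [0.29 0.64] wrist [0.68 0.62]
[[[0,0,22],[-0.001,0.002,0.0]],[[0,0,22],[0.0,0.001,0.0]],[[0,0,22],[0.001,0.002,0.0]]]
```

View pics/w2.png

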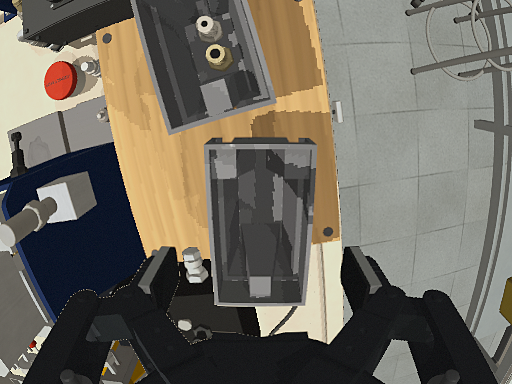

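```bash
python3 -m creep '[[[0,0,22],[0,0.002,0]],[[0,0,22],[0,0.001,0]],[[0,0,20],[0,0.001,0]],[[0,0,0],[0,0,0]]]'
python3 -m creep '[[[0,0,0],[0,0,0]],[[0,0,0],[0,0,0]],[[0,0,0],[0,0,0]],[[0,0,0],[0,0,0]]]' 0
```

```text
clock: 9.88
eef_pos: [0.6626, 0.1463, 0.2123]
tool_rot: [0.077, 0.997, -0.001, -0.001]
ft_force: [0.5, 0.1, 0.7]
grip_width: 0.0853
grasp_force: 0.0
clock: 10.38
eef_pos: [0.6639, 0.1464, 0.2146]
tool_rot: [0.077, 0.997, 0.0, 0.001]
ft_force: [0.3, -0.5, 6.1]
grip_width: 0.0648
grasp_force: 68.4
```

Run:
```python
from h import *
az=np.degrees(np.arctan2(.1285,.5308)); r=np.hypot(.1285,.5308)
plan([(4,[None,None,.355,0,171.2]),(19,[az,r,.355,0,366.9])])
```

```text
now az,r,z,tilt,psi [1.24360e+01 6.80000e-01 2.15000e-01 2.00000e-03 1.71178e+02]
at [ 12.436   0.68    0.355   0.    171.2  ] q234 [0.69 1.03 1.91] elbow [0.31 0.62] wrist [0.68 0.76]
at [1.3609e+01 5.4600e-01 3.5500e-01 0.0000e+00 3.6690e+02] q234 [0.33 0.44 1.68] elbow [0.16 0.71] wrist [0.55 0.76]
[[[0,0,-35],[0.0,0.001,0.0]],[[0,0,-35],[0.0,0.0,0.0]],[[0,0,-35],[0.0,0.001,0.0]],[[0,0,-35],[0.0,0.0,0.0]],[[7,-2,0],[0.0,0.0,-0.18]],[[7,-1,0],[0.0,0.0,-0.18]],[[7,1,0],[0.0,0.0,-0.18]],[[6,2,0],[0.0,0.0,-0.179]],[[7,3,0],[0.0,0.0,-0.18]],[[6,4,0],[0.0,0.0,-0.18]],[[5,5,0],[0.0,0.0,-0.18]],[[4,6,0],[0.0,0.0,-0.18]]]
[[[2,6,0],[0.0,0.0,-0.179]],[[2,7,0],[0.0,0.0,-0.18]],[[1,7,0],[0.0,0.0,-0.18]],[[-1,7,0],[0.0,0.0,-0.18]],[[-2,7,0],[0.0,0.0,-0.179]],[[-3,6,0],[0.0,0.0,-0.18]],[[-5,6,0],[0.0,0.0,-0.18]],[[-5,4,0],[0.0,0.0,-0.18]],[[-6,4,0],[0.0,0.0,-0.179]],[[-6,3,0],[0.0,0.0,-0.18]],[[-7,1,0],[0.0,0.0,-0.18]]]
```

```bash
python3 -m creep '[[[0,0,-35],[0,0.001,0]],[[0,0,-35],[0,0,0]],[[0,0,-35],[0,0,0]],[[0,0,-35],[0,0,0]],[[7,-2,0],[0,0,-0.18]],[[7,-1,0],[0,0,-0.18]],[[7,1,0],[0,0,-0.18]],[[6,2,0],[0,0,-0.179]],[[7,3,0],[0,0,-0.18]],[[6,4,0],[0,0,-0.18]],[[5,5,0],[0,0,-0.18]],[[4,6,0],[0,0,-0.18]]]'
python3 -m creep '[[[2,6,0],[0,0,-0.179]],[[2,7,0],[0,0,-0.18]],[[1,7,0],[0,0,-0.18]],[[-1,7,0],[0,0,-0.18]],[[-2,7,0],[0,0,-0.179]],[[-3,6,0],[0,0,-0.18]],[[-5,6,0],[0,0,-0.18]],[[-5,4,0],[0,0,-0.18]],[[-6,4,0],[0,0,-0.179]],[[-6,3,0],[0,0,-0.18]],[[-7,1,0],[0,0,-0.18]],[[0,0,0],[0,0,0]]]'
python3 - <<'E'
from h import *
rec(); v=vision.camera("wrist"); o=bot.get_obs(); cv2.imwrite("pics/w3.png",v["image"])
# tote rims seen from scene/top
for n in("scene","top"):
    w=cloud(vision.camera(n))
    for lo,hi,t in((.235,.252,"filled"),(.375,.40,"spare")):
        m=(w[...,2]>lo)&(w[...,2]<hi)&(w[...,0]>.44)&(w[...,0]<.62)&(w[...,1]>.06)&(w[...,1]<.2); P=w[m]
        if len(P)>20: print(n,t,len(P),P.min(0).round(3),P.max(0).round(3),cv2.minAreaRect(P[:,:2].astype(np.float32)))
az=np.degrees(np.arctan2(.1285,.5308)); r=np.hypot(.1285,.5308)
plan([(2,[az,r,.315,0,6.9])])
E
```

```text
clock: 11.88
eef_pos: [0.6064, 0.1394, 0.3517]
tool_rot: [-0.602, 0.799, 0.001, -0.002]
ft_force: [0.9, -0.4, -3.0]
grip_width: 0.0654
grasp_force: 67.6
clock: 13.38
eef_pos: [0.5303, 0.1289, 0.3525]
tool_rot: [0.998, 0.059, -0.002, 0.0]
ft_force: [-0.4, 0.1, -2.5]
grip_width: 0.0651
grasp_force: 67.5
13.38 [ 0.238  0.328  0.434  1.681  0.    -3.022] p [0.53  0.129 0.352] r 0.546 x [ 0.99  0.12 -0.  ] z [-0. -0. -1.]
scene filled 393 [0.47  0.091 0.235] [0.583 0.169 0.25 ] ((0.5304190516471863, 0.1298343688249588), (0.11472281813621521, 0.06600573658943176), 7.052464008331299)
scene spare 508 [0.468 0.082 0.375] [0.584 0.178 0.4  ] ((0.5222417712211609, 0.13028311729431152), (0.0936104953289032, 0.11393555998802185), 82.53540802001953)
top filled 218 [0.468 0.089 0.235] [0.546 0.163 0.247] ((0.5105050802230835, 0.1257554292678833), (0.07872078567743301, 0.06607110798358917), 6.875299453735352)
top spare 249 [0.466 0.095 0.375] [0.583 0.175 0.399] ((0.5263660550117493, 0.1370425671339035), (0.11675810068845749, 0.07764017581939697), 6.264941692352295)
now az,r,z,tilt,psi [ 1.3652e+01  5.4600e-01  3.5200e-01 -3.0000e-03  6.7830e+00]
at [13.609  0.546  0.315  0.     6.9  ] q234 [0.32 0.33 1.58] elbow [0.15 0.71] wrist [0.55 0.72]
[[[0,0,19],[0.0,0.002,-0.001]],[[0,0,18],[0.0,0.001,-0.001]]]
```

View pics/w3.png

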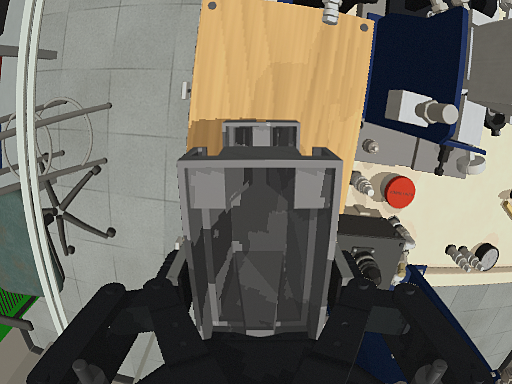

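```bash
python3 -m creep '[[[2,0,18],[0,0.001,-0.002]],[[1,0,18],[0,0.001,0]],[[0,0,14],[0,0,0]],[[0,0,0],[0,0,0]]]'|head -4
python3 -m creep '[[[0,0,4],[0,0,0]],[[0,0,4],[0,0,0]],[[0,0,0],[0,0,0]]]'|head -4
python3 -m creep '[[[0,0,2],[0,0,0]],[[0,0,2],[0,0,0]],[[0,0,0],[0,0,0]]]'|head -4
python3 - <<'E'
from h import *
rec()
for n in("scene","top"):
    w=cloud(vision.camera(n))
    m=(w[...,2]>.29)&(w[...,2]<.345)&(w[...,0]>.44)&(w[...,0]<.62)&(w[...,1]>.06)&(w[...,1]<.2); P=w[m]
    if len(P)>20: print(n,len(P),P.min(0).round(3),P.max(0).round(3),cv2.minAreaRect(P[:,:2].astype(np.float32)))
E
```

```text
clock: 14.02
eef_pos: [0.5329, 0.129, 0.3008]
tool_rot: [0.998, 0.061, -0.002, 0.001]
ft_force: [-0.7, -0.8, -1.8]
clock: 14.4
eef_pos: [0.5335, 0.1292, 0.2941]
tool_rot: [0.998, 0.061, -0.001, 0.0]
ft_force: [0.5, 1.1, -1.4]
clock: 14.78
eef_pos: [0.5334, 0.1292, 0.29]
tool_rot: [0.998, 0.061, -0.001, 0.0]
ft_force: [-0.2, -0.1, -2.5]
14.78 [ 0.238  0.327  0.273  1.519 -0.    -3.026] p [0.533 0.129 0.29 ] r 0.549 x [ 0.99  0.12 -0.  ] z [-0. -0. -1.]
scene 880 [0.47  0.068 0.29 ] [0.588 0.186 0.345] ((0.51824551820755, 0.1386018693447113), (0.12168798595666885, 0.10097023844718933), 60.21648406982422)
top 412 [0.468 0.094 0.29 ] [0.584 0.188 0.345] ((0.5153200030326843, 0.1452619433403015), (0.1285407394170761, 0.0800180584192276), 45.48965835571289)
```

```bash
for i in 1 2 3; do
python3 -m creep '[[[0,0,1],[0,0,0]],[[0,0,0],[0,0,0]]]'|sed -n '1,2p;4p' | tr '\n' ' '; done
```

```text
clock: 15.12 eef_pos: [0.5335, 0.1292, 0.2891] ft_force: [-0.7, -0.1, -2.0] clock: 15.38 eef_pos: [0.5336, 0.1292, 0.2885] ft_force: [-0.2, 0.6, 0.9] clock: 15.62 eef_pos: [0.5337, 0.1292, 0.2885] ft_force: [-1.8, -0.0, 5.7]
```

```bash
python3 -m creep '[[[0,0,0],[0,0,0]],[[0,0,0],[0,0,0]],[[0,0,0],[0,0,0]],[[0,0,0],[0,0,0]]]' 85
python3 -m creep '[[[0,0,-15],[0,0,0]],[[0,0,-30],[0,0,0]],[[0,0,-40],[0,0,0]],[[0,0,0],[0,0,0]]]'|head -4
python3 - <<'E'
from h import *
rec(); o=bot.get_obs(); v=vision.camera("wrist"); z=v["z_map"]; cv2.imwrite("pics/w4.png",v["image"])
K=v["K"]; vv,uu=np.mgrid[:384,:512]
x=(uu-K[0,2])/K[0,0]; y=(vv-K[1,2])/K[1,1]; th=np.hypot(x,y)+1e-9; k=np.tan(th)/th
c=np.stack([x*k*z,y*k*z,z,np.ones_like(z)],-1)
T=np.eye(4);T[:3,:3]=R.from_quat(o["tool_rot"]).as_matrix();T[:3,3]=o["eef_pos"]
W=(c@(T@v["tool_from_camera"]).T)[...,:3]
for n,w in(("wrist",W),("scene",cloud(vision.camera("scene"))),("top",cloud(vision.camera("top")))):
    for lo,hi,t in((.305,.33,"spare"),(.235,.252,"filled")):
        m=(w[...,2]>lo)&(w[...,2]<hi)&(w[...,0]>.44)&(w[...,0]<.62)&(w[...,1]>.06)&(w[...,1]<.2); P=w[m]
        if len(P)>20:
            A=np.c_[P[:,:2]-P[:,:2].mean(0),np.ones(len(P))]; print(n,t,len(P),"z99",np.percentile(P[:,2],[50,99]).round(4),[np.round(q,4) for q in cv2.minAreaRect(P[:,:2].astype(np.float32))])
E
```

```text
clock: 16.12
eef_pos: [0.5335, 0.1292, 0.2869]
tool_rot: [0.998, 0.061, -0.001, 0.0]
ft_force: [0.2, 0.6, 0.1]
grip_width: 0.085
grasp_force: 0.0
clock: 16.62
eef_pos: [0.5349, 0.1296, 0.3757]
tool_rot: [0.998, 0.061, 0.003, -0.0]
ft_force: [0.4, 0.7, 0.2]
16.62 [ 0.238  0.338  0.51   1.736 -0.    -3.026] p [0.535 0.13  0.376] r 0.55 x [0.99 0.12 0.01] z [ 0.01  0.   -1.  ]
wrist spare 4816 z99 [0.3136 0.3198] [array([0.5329, 0.1296]), array([0.1167, 0.0668]), np.float64(7.0219)]
wrist filled 3090 z99 [0.242  0.2515] [array([0.5384, 0.1288]), array([0.1031, 0.0652]), np.float64(6.7823)]
scene spare 755 z99 [0.314  0.3211] [array([0.5322, 0.1312]), array([0.1172, 0.0669]), np.float64(7.1015)]
scene filled 829 z99 [0.2423 0.2512] [array([0.5315, 0.1299]), array([0.1168, 0.0661]), np.float64(7.3048)]
top spare 314 z99 [0.316  0.3208] [array([0.5301, 0.1295]), array([0.1164, 0.0663]), np.float64(7.0705)]
top filled 657 z99 [0.2414 0.251 ] [array([0.5197, 0.1272]), array([0.0976, 0.0656]), np.float64(7.2074)]
```

View pics/w4.png

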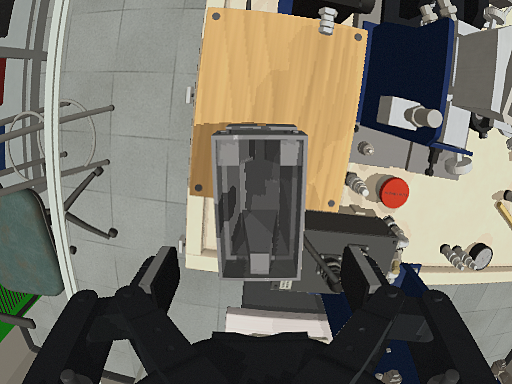

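```bash
python3 -c "from h import *;print(workorder.job_done())"
```

```text
the job is handed in; nothing more can be done
None
```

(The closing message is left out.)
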